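# Unlock the stall's cash box with the key that fits

### The job

Of the three wooden keys hanging in the rack, find the one that fits the keyhole on top of the cash box, put it fully in, and turn it clockwise (seen from above) until the lock stops, about 70 degrees. Leave that key standing in the lock, let go of it, and leave the other two keys in their places in the rack.

Things in the scene. Friction and masses are not known exactly. Their poses are not given: they have to be found in the camera images.
- key_slim: Wooden key hung upright on two rails (tops at z 50 mm) of the rack. x, y, z sizes: blade 10 x 30 x 28 mm, its last 8 mm tapered 3-4 mm a side; over it a collar 50 x 42 x 8 mm that rests on the rails; over that an upright grip 14 x 30 mm, 8 to 51 mm above the origin, to be pinched across its 14 mm. Origin: centre of the collar's underside, z up. Same after a half turn. About 90 g.
- key_broad: Wooden key like key_slim in the same rack, but its blade is 10 x 50 mm (x, y), its collar 50 x 62 x 8 mm and its grip 14 x 50 mm (x, y). Same heights, same origin.
- key_square: Wooden key like key_slim in the same rack, but its blade and its grip are 26 x 26 mm square and its collar 50 x 38 x 8 mm. Same heights, same origin.
- keyhole (a point): Centre of the keyhole's mouth in the top of a pale round drum (80 mm across, 30 high) on the lid of a low fixed cash box (100 x 160 x 55 mm); 85.5 mm above the table. Slot 16 (x) by 37 mm (y), 30 deep, turning with the drum; z up. The key that fits goes in with its x, y along the slot's, either way round, till its collar lies on the drum.
- lock (a joint): Angle of the drum, rad: about 0 locked, grows clockwise seen from above, hard stop at 1.0. Light friction, stays where left. The fitting key has about 0.2 rad of play in the slot, so turn the key about 1.2 rad to reach the stop.
Not all that is in view belongs to the job. What is shaped like the key_slim but purple is not meant.

How it is judged:
On the way, in this order (a step that is already met when the one before it is completed fails the run):
1. the fitting key is fully in the keyhole, the lock not yet turned (z of key_slim in the frame of keyhole below 0.008 m and horizontal distance between key_slim and keyhole below 0.012 m and value of joint lock below 0.5 rad), for 0.1 s.
2. the key has turned the lock to its stop (value of joint lock above 0.8 rad and z of key_slim in the frame of keyhole below 0.01 m and horizontal distance between key_slim and keyhole below 0.012 m), for 0.1 s.
At the end, for the whole second after the job is handed in: The lock is turned beyond 0.8 rad; the slim key stands in the keyhole at rest, its collar within 10 mm of the drum's top and within 12 mm of the keyhole's centre, tilted less than 0.2 rad; the broad and the square key hang upright in the rack within 30 mm of where they started (all of step 2 and angle between each of key_slim, key_broad, key_square's own z axis and vertical below 0.2 rad and linear speed of key_slim below 0.03 m/s and distance of each of key_broad, key_square from where it was at the start of the episode below 0.03 m); the robot touches nothing.
It also fails if it takes over 43 s, if anything falls off the work surface, if the arm or the gripper's body presses on something with over 40 N, if the wrist force passes 120 N, or if a joint passes its speed limit or range.

### The arm

A 6-joint arm with a two-finger parallel gripper is mounted at the origin on a cart in front of the work surface, level with it; the furniture and walls round the work are solid. World frame = base frame: x ahead of the robot, y to its left, z up, the work surface at z = 0. Lengths are in m, angles in rad, forces in N, time in s.
With the tool pointing down it reaches from about 0.35 to 0.85 m from the base axis. Payload 8.1 kg.
Tool frame: the origin (TCP) lies at the very end of the fingers, on their centre line; the grasp point (between the pads) lies 19 mm behind it (env.grip_depth is the z of the grasp point in the tool frame, in m); z points along the fingers, y is the line along which they close (so a half turn about z gives the same grasp; the last joint's range is limited). The gripper opens to 93 mm and grips with 3 to 60 N. Pads are 15 mm wide; open, the fingers measure 128 mm over their backs; the gripper's body (75 mm by 188 mm) begins 65 mm behind the grasp point.
Start: joints at [1.129, 0.13, 1.488, -0, 1.523, -0.085], TCP at [0.21, 0.562, 0.219] pointing down, gripper open.
Joint ranges: [-2.96, 2.96], [-0.89, 2.26], [0.02, 2.5], [-1.34, 4.48], [0, 2.73], [-2.66, 2.66]. Speed limits (rad/s): [2.39, 2.39, 2.79, 3.14, 3.14, 3.14].

### API

Orientations are given as a 3x3 rotation matrix whose columns are the frame's x, y, z axes.
In Python, from station import env, capture, camera_model gives the robot as it stands.
- The arm moves only by the shell command python3 -m handwheel 'ROWS' [FORCE]. ROWS is JSON, a list of rows, each an object with "linear": the shift along the tool's x, y, z in m, a list of three; "rotation": the turn, a rotation vector about the tool's x, y, z in rad, a list of three; "gripper": the finger opening in m, from 0 to 0.093. In form: [{"linear": [dx, dy, dz], "rotation": [ax, ay, az], "gripper": gripper}, ...]. A call has 1 to 10 rows; each row shifts and turns the commanded pose from where the row before left it, along the tool's axes as they then stand; what a row does not reach is not made up. A row lasts 1/8 s, in which the tool goes at most 62.5 mm and 10.7 degrees, less where a joint would pass 70% of its speed; a pose out of reach is approached as far as the arm can. A call is refused whole if a number of a shift passes 0.0625 or a number of a turn 0.188, either way. A call with a gripper value outside its range is refused whole. The fingers move at their own pace and stop on an object; FORCE is the grip in N (left out, the last holds). Time passes only in rows, so rows that do not move let the fingers close. It gives the time, the measured TCP pose, the force, the opening and the grip force at its end, in the units of the state.
- env.state(): the state, without advancing time (a new reading comes with each control period).
- capture(name): name is "scene" or "top" or "wrist"; returns (picture, depth): 384x512x3 uint8, red, green, blue; 384x512 float32, m along the optical axis (not along the pixel's ray), 0 where there is no reading.
- camera_model(name): a dict with "K" (3x3 intrinsics, pixels), "k1" (the pictures are not rectified: a ray, as slopes to the right and down, at radius r is drawn at 1 + k1 r^2 times it, then the intrinsics apply), "extrinsics" (4x4, takes a point from world to camera coordinates). Camera axes: x right, y down, z forward; pixel columns grow to the right and rows downward; lengths in m; the calibration is good to about 2 mm. A picture is of the moment at which its call begins: read the wrist's pose just before it. camera_model takes no time and is no camera call; for the wrist camera it gives the pose at the moment of the call.
- env.sign_off(): hands the job in; it is judged then, once.
The state is a dict: "time_s": time; "qpos": joint angles; "joint_velocities": joint speeds; "effort": joint torques, N m; "position": TCP position; "tool_rot": TCP orientation; "wrist_force": force on the tool from outside, world axes, zero at the start; "ft_torque": the same for the moment, N m; "opening": opening from 0.0 (shut) to 1.0 (fully open); "finger_force": force on a finger pad.
Only numpy, scipy, OpenCV 4.12 (cv2) and the standard library are available. Lean on these libraries where they do the work, as an engineer would, in place of code of your own. Each camera call takes 0.05 s, during which the arm holds its last target. There are 200 camera calls.

## Working session

There is one attempt and no reset: what is moved stays moved. The work goes in short steps, Python scripts to look and compute and a shell command to move; the robot and the scene stay as the last step left them, time stands still between calls to the robot, and variables do not carry over. Pictures are saved under pics/ and viewed, at most 10 in all, crops included, and the job is handed in when it is done.

```bash
mkdir -p pics; cat > h.py <<'E'
import numpy as np, cv2
from station import env, capture, camera_model
def save(n,f):
    p,d=capture(n); cv2.imwrite(f,p[:,:,::-1]); np.savez(f[:-4]+'.npz',p=p,d=d,**{k:np.array(v) for k,v in camera_model(n).items()}); return p,d
def ray(m,u,v):
    K=np.array(m['K']);E=np.array(m['extrinsics'])
    q=np.array([(u-K[0,2])/K[0,0],(v-K[1,2])/K[1,1]]);x=q.copy()
    for _ in range(20): x=q/(1+float(m['k1'])*(x@x))
    R=E[:3,:3]; return -R.T@E[:3,3], R.T@np.array([x[0],x[1],1.])
def onz(m,u,v,z):
    o,d=ray(m,u,v); return o+d*(z-o[2])/d[2]
def dep(m,u,v,D):
    o,d=ray(m,u,v); return o+d*D
E
python3 - <<'E'
from h import *
a,_=save('scene','pics/s1.png'); b,_=save('top','pics/t1.png')
s=env.state();print(s['time_s'],s['position'],s['tool_rot'],s['wrist_force'])
E
```

```text
0.1 [0.20932509 0.56176267 0.21769879] [[-9.37024894e-01  3.49261897e-01 -6.88595922e-04]
 [ 3.49262553e-01  9.37023726e-01 -1.48545897e-03]
 [ 1.26416498e-04 -1.63241281e-03 -9.99998660e-01]] [ 0.95777573 -0.45050051 -0.52643449]
```

View pics/t1.png

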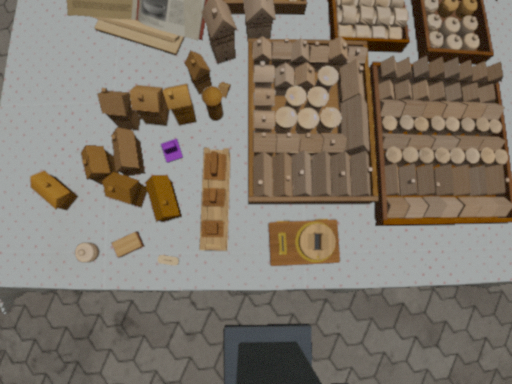

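View pics/s1.png

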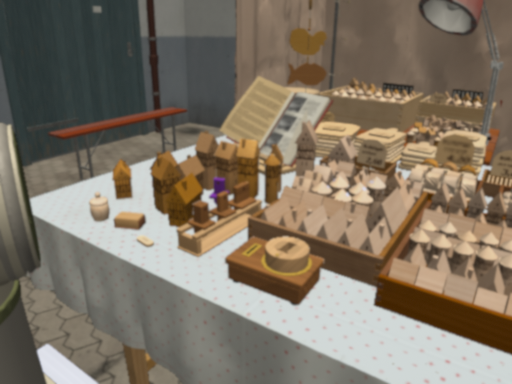

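Top view: rack at about (215,198) with keys at (214,165), (212,197) and (212,230); drum at (316,241), with the slot at (318,241). The purple decoy is at (172,150). The scene view shows the same layout. Next is an enlarged crop with positions.

```bash
python3 - <<'E'
from h import *
z=np.load('pics/t1.npz');p=z['p'];d=z['d'];m=z
c=cv2.resize(p[140:275,190:350],None,fx=4.9,fy=4.4,interpolation=cv2.INTER_CUBIC)
cv2.imwrite('pics/c1.png',c[:,:,::-1])
for u,v in [(214,163),(212,197),(212,228),(316,241),(318,241),(330,241),(300,225),(283,243),(172,150),(205,210),(225,210),(210,245),(216,152)]:
    print(u,v,d[v,u],dep(m,u,v,d[v,u]).round(3))
E
```

```text
214 163 0.85351896 [0.665 0.161 0.102]
212 197 0.84467304 [0.59  0.164 0.1  ]
212 228 0.8337327 [0.523 0.164 0.1  ]
316 241 0.87932986 [ 0.494 -0.068  0.056]
318 241 0.8767859 [ 0.494 -0.072  0.058]
330 241 0.84955025 [ 0.493 -0.093  0.086]
300 225 0.8859342 [ 0.531 -0.033  0.054]
283 243 0.87354594 [0.491 0.008 0.059]
172 150 0.9038716 [0.707 0.263 0.055]
205 210 0.89070517 [0.567 0.184 0.049]
225 210 0.89016056 [0.567 0.139 0.051]
210 245 0.88476753 [0.487 0.173 0.043]
216 152 0.8572051 [0.69  0.156 0.103]
```

View pics/c1.png

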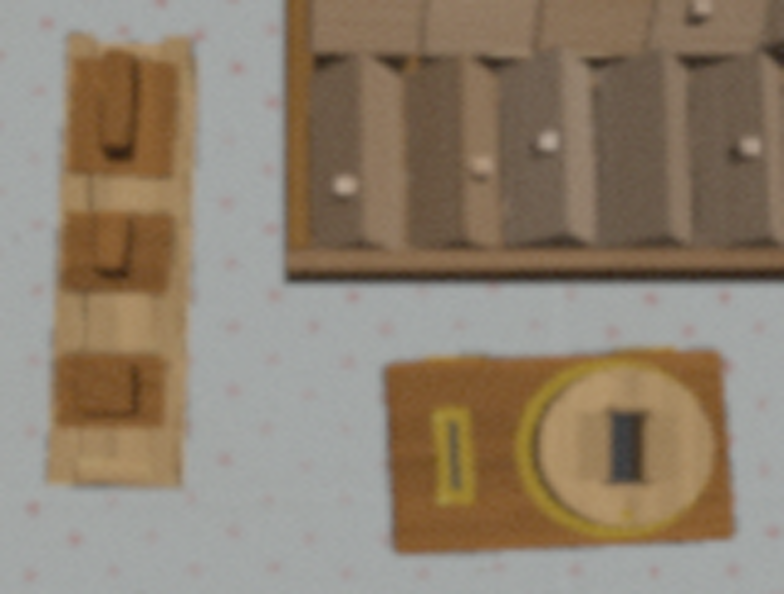

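Candidates for the slim key:
- (212,197): middle of the rack, 30 mm grip, narrower collar. This fits key_slim.
- (214,165): long grip, so key_broad.
- (212,230): square grip, so key_square.
- (172,150): purple decoy.

The crop confirms the middle one. I'm moving above it.

```bash
python3 - <<'E'
from h import *
z=np.load('pics/t1.npz');d=z['d']
hs=[]
for u in range(20,350,4):
  for v in range(100,290,4):
    if d[v,u]>0: hs.append(dep(z,u,v,d[v,u]))
hs=np.array(hs); print(hs[hs[:,2].argsort()[-3:]])
E
python3 -m handwheel '[{"linear":[0,0,0],"rotation":[0,0,-0.178],"gripper":0.05},{"linear":[0,0,0],"rotation":[0,0,-0.178],"gripper":0.05},{"linear":[-0.042,-0.044,0],"rotation":[0,0,0],"gripper":0.05},{"linear":[-0.042,-0.044,0],"rotation":[0,0,0],"gripper":0.05},{"linear":[-0.042,-0.044,0],"rotation":[0,0,0],"gripper":0.05},{"linear":[-0.042,-0.044,0],"rotation":[0,0,0],"gripper":0.05},{"linear":[-0.042,-0.044,0],"rotation":[0,0,0],"gripper":0.05},{"linear":[-0.042,-0.044,0],"rotation":[0,0,0],"gripper":0.05},{"linear":[-0.042,-0.044,0],"rotation":[0,0,0],"gripper":0.05},{"linear":[-0.042,-0.044,0],"rotation":[0,0,0],"gripper":0.05}]'
```

```text
[[0.7917496  0.37704046 0.15790113]
 [0.79134197 0.35944372 0.15801671]
 [0.79100598 0.36777067 0.15926869]]
time_s: 1.35
position: [0.5462, 0.2082, 0.2183]
tool_rot: [[-1.0, 0.001, -0.0], [0.001, 1.0, 0.0], [0.0, 0.0, -1.0]]
wrist_force: [0.9, -0.5, 0.7]
opening: 0.54
finger_force: 0.0
```

```bash
python3 -m handwheel '[{"linear":[-0.044,-0.043,0],"rotation":[0,0,0],"gripper":0.05},{"linear":[0,0,0],"rotation":[0,0,0],"gripper":0.05},{"linear":[0,0,0],"rotation":[0,0,0],"gripper":0.05}]'
python3 - <<'E'
from h import *
p,d=save('wrist','pics/w1.png'); m=camera_model('wrist'); print(env.state()['position'])
for w in [(0.59,0.164,0.1),(0.494,-0.07,0.085)]:
    E=np.array(m['extrinsics']);K=np.array(m['K']);c=E[:3,:3]@w+E[:3,3];print(c,K@(c/c[2]))
E
```

```text
time_s: 1.72
position: [0.5888, 0.1668, 0.2179]
tool_rot: [[-1.0, 0.002, -0.002], [0.002, 1.0, 0.0], [0.002, 0.0, -1.0]]
wrist_force: [0.3, 0.3, -0.9]
opening: 0.534
finger_force: 0.0
[0.58855038 0.1674922  0.21820262]
[-0.00399618 -0.00339546  0.29531993] [252.26806355 190.03335902   1.        ]
[-0.23821946 -0.09919419  0.28270821] [25.75619804 97.31596984  1.        ]
```

View pics/w1.png

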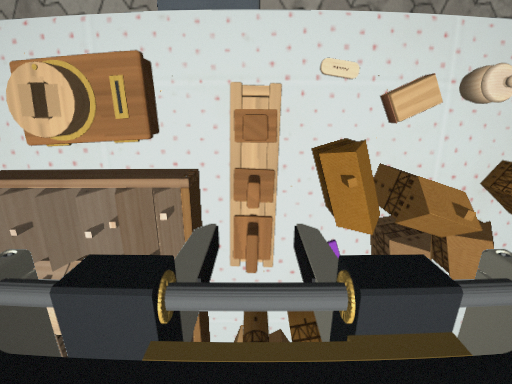

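Wrist view: slim grip at (254,188) between square (255,125) and broad (252,240); the drum's slot is at (39,99). I'll measure the grip top and collar from height masks and the slot from its dark depth.

```bash
python3 - <<'E'
from h import *
z=np.load('pics/w1.npz');d=z['d'];p=z['p']
def cloud(u0,u1,v0,v1):
    return np.array([[*dep(z,u,v,d[v,u]),u,v] for v in range(v0,v1) for u in range(u0,u1) if d[v,u]>0])
def rect(q,n):
    r=cv2.minAreaRect((q[:,:2]*1000).astype(np.float32));c,s,a=r
    print(n,len(q),np.round(c,1),np.round(s,1),round(a,1),'z',np.median(q[:,2]).round(4))
P=cloud(225,290,80,270)
for n,v0,v1 in [('sq',100,145),('slim',160,212),('broad',212,270)]:
    q=P[(P[:,4]>=v0)&(P[:,4]<v1)]
    rect(q[(q[:,2]>.094)&(q[:,2]<.108)],n+' grip'); rect(q[(q[:,2]>.0545)&(q[:,2]<.063)],n+' collar')
D=cloud(0,110,45,150)
t=D[(D[:,2]>.081)&(D[:,2]<.091)];rect(t,'drum top')
c=t[:,:2].mean(0)
s=D[(np.hypot(*(D[:,:2]-c).T)<.027)&(D[:,2]<.078)];rect(s,'slot deep')
# slot by darkness, on plane z=.0855
g=cv2.cvtColor(p,cv2.COLOR_RGB2GRAY)[60:140,5:80];print(np.percentile(g,[2,10,50]))
sub=g[15:55,15:55]; ys,xs=np.where(sub<70)
rect(np.array([onz(z,x+20,y+75,.0855) for x,y in zip(xs,ys)]),'slot dark')
z=np.load('pics/t1.npz');p=z['p'];d=z['d']
T=cloud(290,345,215,270);t=T[(T[:,2]>.08)&(T[:,2]<.091)];rect(t,'drum top T')
rect(np.array([onz(z,x+308,y+228,.0855) for y,x in zip(*np.where(cv2.cvtColor(p,cv2.COLOR_RGB2GRAY)[228:256,308:328]<100))]),'slot dark T')
E
```

```text
sq grip 641 [524.2 166.6] [25.7 25. ] 89.9 z 0.1011
sq collar 769 [524.1 167.5] [48.6 37.9] 89.9 z 0.0583
slim grip 341 [595.9 164.1] [29.4 14.4] 0.1 z 0.1011
slim collar 995 [596.3 164.2] [50.  42.3] 86.7 z 0.0583
broad grip 428 [665.1 161.9] [14.2 45.2] 89.9 z 0.1009
broad collar 1177 [667.1 162.3] [49.7 61. ] 88.0 z 0.0584
drum top 3831 [492.4 -64.9] [79.6 79.2] 75.2 z 0.0856
slot deep 319 [492.6 -70. ] [17.4 37.3] 86.3 z 0.0714
[ 55.  64. 166.]
slot dark 405 [490.8 -65. ] [16.2 33.1] 88.2 z 0.0855
drum top T 886 [492.4 -65.7] [77.  77.1] 69.2 z 0.0861
slot dark T 114 [493.6 -65.9] [15.6 35.1] 88.5 z 0.0855
```

Both views put the drum at (0.4924, -0.065). The slim key is at (0.596, 0.164). Sizes and heights match the description, and both axes lie about 2° clockwise from world x. Descending to grasp.

```bash
python3 -m handwheel '[{"linear":[-0.007,-0.003,0.03],"rotation":[0,0,0.035],"gripper":0.05},{"linear":[0,0,0.05],"rotation":[0,0,0],"gripper":0.05},{"linear":[0,0,0.04],"rotation":[0,0,0],"gripper":0.05},{"linear":[0,0,0.02],"rotation":[0,0,0],"gripper":0.05},{"linear":[0,0,0.012],"rotation":[0,0,0],"gripper":0.05},{"linear":[0,0,0],"rotation":[0,0,0],"gripper":0.05},{"linear":[0,0,0],"rotation":[0,0,0],"gripper":0.05}]' 25
python3 -m handwheel '[{"linear":[0,0,0],"rotation":[0,0,0],"gripper":0.0},{"linear":[0,0,0],"rotation":[0,0,0],"gripper":0.0},{"linear":[0,0,0],"rotation":[0,0,0],"gripper":0.0},{"linear":[0,0,0],"rotation":[0,0,0],"gripper":0.0},{"linear":[0,0,0],"rotation":[0,0,0],"gripper":0.0},{"linear":[0,0,0],"rotation":[0,0,0],"gripper":0.0}]' 30
```

```text
time_s: 2.65
position: [0.5975, 0.1643, 0.0685]
tool_rot: [[-0.999, 0.036, 0.003], [0.036, 0.999, 0.001], [-0.003, 0.001, -1.0]]
wrist_force: [1.5, 0.4, 0.4]
opening: 0.539
finger_force: 0.0
time_s: 3.4
position: [0.5962, 0.1639, 0.0667]
tool_rot: [[-0.999, 0.036, 0.0], [0.036, 0.999, -0.0], [-0.0, -0.0, -1.0]]
wrist_force: [0.1, -0.5, 0.7]
opening: 0.147
finger_force: 30.0
```

```bash
python3 -m handwheel '[{"linear":[0,0,-0.02],"rotation":[0,0,0],"gripper":0.0},{"linear":[0,0,-0.04],"rotation":[0,0,0],"gripper":0.0},{"linear":[0,0,-0.05],"rotation":[0,0,0],"gripper":0.0},{"linear":[0,0,0],"rotation":[0,0,0],"gripper":0.0},{"linear":[0.019,-0.0465,0],"rotation":[0,0,0],"gripper":0.0},{"linear":[0.019,-0.0465,0],"rotation":[0,0,0],"gripper":0.0},{"linear":[0.019,-0.0465,0],"rotation":[0,0,0],"gripper":0.0},{"linear":[0.019,-0.0465,0],"rotation":[0,0,0],"gripper":0.0},{"linear":[0.019,-0.0465,0],"rotation":[0,0,0],"gripper":0.0},{"linear":[0,0,0],"rotation":[0,0,0],"gripper":0.0}]'
python3 -m handwheel '[{"linear":[0,0,0],"rotation":[0,0,0],"gripper":0.0},{"linear":[0,0,0],"rotation":[0,0,0],"gripper":0.0}]'
python3 - <<'E'
from h import *
save('wrist','pics/w2.png'); save('top','pics/t2.png');print(env.state()['position'])
a=cv2.imread('pics/w2.png');b=cv2.imread('pics/t2.png')[200:280,260:370]
b=cv2.resize(b,(512,372),interpolation=cv2.INTER_CUBIC)
cv2.imwrite('pics/c2.png',cv2.resize(np.vstack([a,b]),(400,590)))
E
```

```text
time_s: 4.65
position: [0.4916, -0.0677, 0.1767]
tool_rot: [[-0.999, 0.04, -0.0], [0.04, 0.999, -0.001], [0.0, -0.001, -1.0]]
wrist_force: [0.7, 0.2, -1.1]
opening: 0.146
finger_force: 30.0
time_s: 4.9
position: [0.4932, -0.0641, 0.1766]
tool_rot: [[-0.999, 0.035, -0.0], [0.035, 0.999, 0.0], [0.0, 0.0, -1.0]]
wrist_force: [0.3, -0.7, -0.7]
opening: 0.148
finger_force: 30.0
[ 0.49322836 -0.06409418  0.17655064]
```

View pics/w2.png

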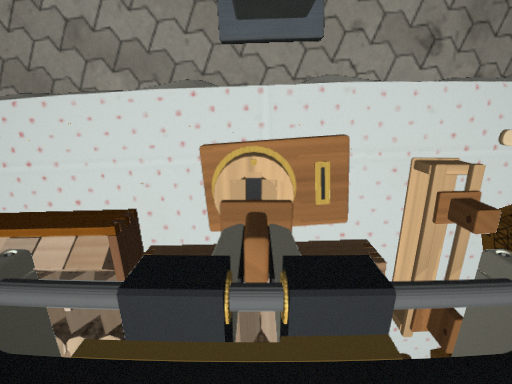

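The key is held upright, with its collar at u 220–293 and v 201–228; the slot is just visible at (254,188). I'll check the relative offset.

```bash
python3 - <<'E'
from h import *
z=np.load('pics/w2.npz');d=z['d'];p=z['p']
def cloud(u0,u1,v0,v1):
    return np.array([[*dep(z,u,v,d[v,u]),u,v] for v in range(v0,v1) for u in range(u0,u1) if d[v,u]>0])
def rect(q,n):
    r=cv2.minAreaRect((q[:,:2]*1000).astype(np.float32));c,s,a=r
    print(n,len(q),np.round(c,1),np.round(s,1),round(a,1),'z',np.median(q[:,2]).round(4))
Q=cloud(205,305,140,240)
t=Q[(Q[:,2]>.082)&(Q[:,2]<.09)]
A=np.c_[2*t[:,:2],np.ones(len(t))]
h=cv2.convexHull((t[:,:2]*1000).astype(np.float32))[:,0]
# hull points toward robot side (x small): circle fit
h=h[h[:,0]<490]; A=np.c_[2*h,np.ones(len(h))]; s=np.linalg.lstsq(A,(h**2).sum(1),rcond=None)[0]; print('drum',s[:2],np.sqrt(s[2]+s[0]**2+s[1]**2))
k=Q[(Q[:,2]>.155)&(Q[:,2]<.18)&(Q[:,4]<229)];rect(k,'collar')
print(k[:,:2].min(0),k[:,:2].max(0))
g=cv2.cvtColor(p,cv2.COLOR_RGB2GRAY)[176:201,238:272].astype(int)
ys,xs=np.where(g<75)
q=np.array([onz(z,x+238,y+176,.0855) for x,y in zip(xs,ys)]);print(len(q),q.min(0),q.max(0));rect(q,'slot')
E
```

```text
drum [492.42015675 -66.34098179] 38.92559134176269
collar 1733 [482.1 -63.2] [49.5 19.6] 87.8 z 0.1679
[ 0.47154848 -0.08809158] [ 0.49288125 -0.0382413 ]
354 [ 0.47469914 -0.08146204  0.0855    ] [ 0.49798434 -0.04885586  0.0855    ]
slot 354 [486.2 -64.8] [32.6 22.3] 87.9 z 0.0855
```

```bash
python3 -m handwheel '[{"linear":[0.001,-0.0015,0.02],"rotation":[0,0,0],"gripper":0.0},{"linear":[0,0,0.015],"rotation":[0,0,0],"gripper":0.0},{"linear":[0,0,0.008],"rotation":[0,0,0],"gripper":0.0},{"linear":[0,0,0.005],"rotation":[0,0,0],"gripper":0.0},{"linear":[0,0,0.005],"rotation":[0,0,0],"gripper":0.0},{"linear":[0,0,0],"rotation":[0,0,0],"gripper":0.0},{"linear":[0,0,0],"rotation":[0,0,0],"gripper":0.0}]'
```

```text
time_s: 5.88
position: [0.4922, -0.0666, 0.1241]
tool_rot: [[-0.999, 0.036, 0.001], [0.036, 0.999, -0.0], [-0.001, -0.0, -1.0]]
wrist_force: [-0.4, -0.5, -0.5]
opening: 0.151
finger_force: 30.0
```

```bash
python3 -m handwheel '[{"linear":[0,0,0.006],"rotation":[0,0,0],"gripper":0.0},{"linear":[0,0,0.006],"rotation":[0,0,0],"gripper":0.0},{"linear":[0,0,0.005],"rotation":[0,0,0],"gripper":0.0},{"linear":[0,0,0.003],"rotation":[0,0,0],"gripper":0.0},{"linear":[0,0,0],"rotation":[0,0,0],"gripper":0.0},{"linear":[0,0,0],"rotation":[0,0,0],"gripper":0.0}]'
```

```text
time_s: 6.62
position: [0.492, -0.0665, 0.1038]
tool_rot: [[-0.999, 0.036, 0.0], [0.036, 0.999, -0.0], [-0.0, -0.0, -1.0]]
wrist_force: [0.0, 0.9, -0.9]
opening: 0.149
finger_force: 30.0
```

Inserted with no contact force. Now the clockwise turn.

```bash
python3 -m handwheel '[{"linear":[0,0,0.001],"rotation":[0,0,0],"gripper":0.0},{"linear":[0,0,0],"rotation":[0,0,0.13],"gripper":0.0},{"linear":[0,0,0],"rotation":[0,0,0.13],"gripper":0.0},{"linear":[0,0,0],"rotation":[0,0,0.13],"gripper":0.0},{"linear":[0,0,0],"rotation":[0,0,0.13],"gripper":0.0},{"linear":[0,0,0],"rotation":[0,0,0.13],"gripper":0.0},{"linear":[0,0,0],"rotation":[0,0,0.13],"gripper":0.0},{"linear":[0,0,0],"rotation":[0,0,0.13],"gripper":0.0},{"linear":[0,0,0],"rotation":[0,0,0.13],"gripper":0.0},{"linear":[0,0,0],"rotation":[0,0,0],"gripper":0.0}]'
python3 -c "
from station import env;s=env.state();print(s['ft_torque'],s['qpos'][5])"
```

```text
time_s: 7.88
position: [0.4921, -0.0662, 0.1027]
tool_rot: [[-0.476, 0.88, 0.0], [0.88, 0.476, 0.0], [0.0, 0.001, -1.0]]
wrist_force: [0.4, 2.1, -1.1]
opening: 0.149
finger_force: 30.0
[ 0.42451691 -0.08337878  0.02409931] -0.7335103305204185
```

```bash
python3 -m handwheel '[{"linear":[0,0,0],"rotation":[0,0,0.06],"gripper":0.0},{"linear":[0,0,0],"rotation":[0,0,0.06],"gripper":0.0},{"linear":[0,0,0],"rotation":[0,0,0.04],"gripper":0.0},{"linear":[0,0,0],"rotation":[0,0,0],"gripper":0.0},{"linear":[0,0,0],"rotation":[0,0,0],"gripper":0.0}]'
python3 -c "
from station import env;s=env.state();print(s['ft_torque'],s['qpos'][5])"
```

```text
time_s: 8.5
position: [0.4923, -0.0662, 0.1028]
tool_rot: [[-0.331, 0.944, 0.001], [0.944, 0.331, 0.0], [0.0, 0.001, -1.0]]
wrist_force: [3.6, 4.1, -2.4]
opening: 0.151
finger_force: 30.4
[ 0.6696773  -0.68845236  0.61396788] -0.5751983919462368
```

The moment jumped from 0.02 to 0.6 N m at 1.2 rad, so the lock is at its stop. Releasing and backing off upward.

```bash
python3 -m handwheel '[{"linear":[0,0,0],"rotation":[0,0,-0.02],"gripper":0.0},{"linear":[0,0,0],"rotation":[0,0,0],"gripper":0.04},{"linear":[0,0,0],"rotation":[0,0,0],"gripper":0.04},{"linear":[0,0,0],"rotation":[0,0,0],"gripper":0.04},{"linear":[0,0,0],"rotation":[0,0,0],"gripper":0.04},{"linear":[0,0,-0.02],"rotation":[0,0,0],"gripper":0.04},{"linear":[0,0,-0.04],"rotation":[0,0,0],"gripper":0.04},{"linear":[0,0,-0.05],"rotation":[0,0,0],"gripper":0.04},{"linear":[0.05,0,0],"rotation":[0,0,0],"gripper":0.04},{"linear":[0.05,0,0],"rotation":[0,0,0],"gripper":0.04}]'
python3 -m handwheel '[{"linear":[0.05,0,0],"rotation":[0,0,0],"gripper":0.04},{"linear":[0.05,0,0],"rotation":[0,0,0],"gripper":0.04},{"linear":[0,0,0],"rotation":[0,0,0],"gripper":0.04},{"linear":[0,0,0],"rotation":[0,0,0],"gripper":0.04}]'
python3 - <<'E'
from h import *
p,d=save('top','pics/t3.png');z=np.load('pics/t3.npz')
cv2.imwrite('pics/c3.png',cv2.resize(p[140:275,190:350],None,fx=4.9,fy=4.4,interpolation=cv2.INTER_CUBIC)[:,:,::-1])
Q=np.array([dep(z,u,v,d[v,u]) for v in range(215,265) for u in range(295,342) if d[v,u]>0])
for a,b in [(.089,.1),(.125,.145)]:
    q=Q[(Q[:,2]>a)&(Q[:,2]<b)];print(len(q))
    if len(q)>3:print(cv2.minAreaRect((q[:,:2]*1000).astype(np.float32)),np.median(q[:,2]))
E
```

```text
time_s: 9.75
position: [0.4572, 0.0278, 0.2136]
tool_rot: [[-0.346, 0.938, 0.002], [0.938, 0.346, -0.0], [-0.001, 0.002, -1.0]]
wrist_force: [1.3, 0.6, -0.7]
opening: 0.431
finger_force: 0.0
time_s: 10.25
position: [0.4226, 0.1207, 0.2127]
tool_rot: [[-0.348, 0.937, 0.0], [0.937, 0.348, -0.001], [-0.001, 0.0, -1.0]]
wrist_force: [0.4, 0.0, -0.2]
opening: 0.433
finger_force: 0.0
336
((495.07659912109375, -63.868324279785156), (64.59989929199219, 63.9815673828125), 54.85316467285156) 0.09404282709267864
105
((493.711669921875, -64.43606567382812), (14.262917518615723, 30.731712341308594), 21.438039779663086) 0.1367340415771321
```

View pics/c3.png

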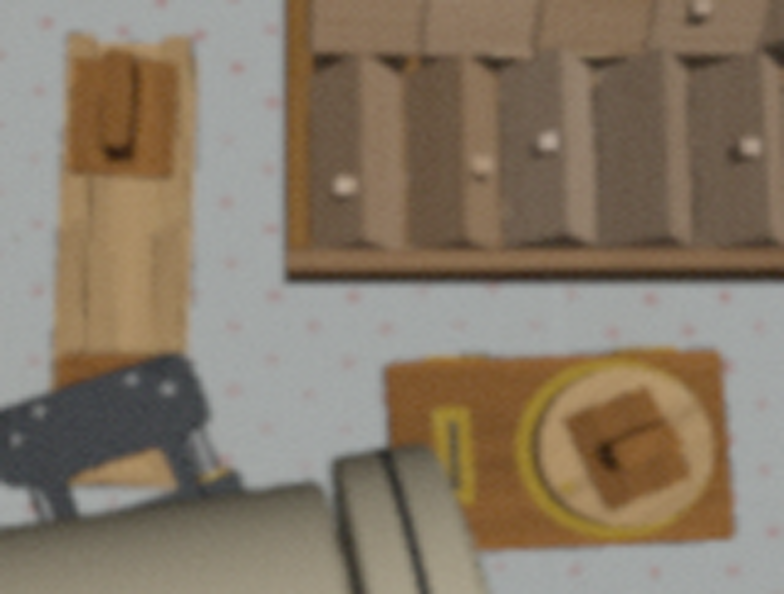

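The top view shows the key seated: grip top at z 0.1367 and collar top at 0.094, both as expected. It has turned about 67° from where it started, and the drum's mark moved from the bottom to about (570,488), roughly 52° clockwise. The broad key hasn't moved; the square key's collar shows in place at the edge of the gripper. The robot is clear, so I'm handing in.

```bash
python3 -c "
from station import env;print(env.sign_off())"
```

```text
the job is handed in; nothing more can be done
None
```

I put the slim key fully in the keyhole, turned it clockwise to the lock's stop, released it and handed the job in at about 10 s; the other two keys were left in the rack, and no verdict came back.

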